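# Hold a field probe inside the shielded test box

### The arm

A 6-joint arm with a two-finger parallel gripper is mounted at the origin on the work surface. World frame = base frame: x ahead of the robot, y to its left, z up, the work surface at z = 0. Lengths are in mm, angles in rad, forces in N, time in s.
With the tool pointing down it reaches from about 300 to 775 mm from the base axis. Payload 14.6 kg.
Tool frame: the origin (TCP) lies midway between the tips of the shut fingers; the grasp point (between the pads) lies 19 mm behind it; z points along the fingers, y is the line along which they close (so a half turn about z gives the same grasp; the last joint's range is limited). The gripper opens to 94 mm and grips with 3 to 60 N. Pads are 16 mm wide; open, the fingers measure 119 mm over their backs; the gripper's body (75 mm by 177 mm) begins 78 mm behind the grasp point.
Start: joints at [-1.24, 0.3, 1.521, -0, 1.321, -0.067], TCP at [213.057, -507.046, 178.346] pointing down, gripper open.
Joint ranges: [-3.03, 3.03], [-0.79, 2.21], [0.23, 2.52], [-1.04, 4.18], [0, 3.07], [-2.55, 2.55]. Speed limits (rad/s): [2.22, 2.22, 2.57, 3.14, 3.14, 3.14].

### API

Orientations are given as a unit quaternion [w, x, y, z].
In Python, from station import r gives the robot as it stands. Calls block until the motion is done:
- r.movep(position, orientation): joint-space move of the TCP to a pose.
- r.move_l(position, velocity=150, orientation=None, until_force=None): straight line of the TCP; orientation=None keeps the orientation; velocity is the mean speed in mm/s. With until_force (N) it stops when the force on the tool has changed by that much, and returns True; else False.
- r.movej(angles): joint-space move.
- r.move_gripper(opening): finger opening in mm; the grip force is fixed at half the most; returns when the fingers have stopped.
- r.dwell(seconds).
- r.ik(position, orientation): joint angles nearest the present ones, or None.
- r.read_camera(name): name is "scene" or "top"; returns the picture (420x560x3 uint8, red, green, blue); there is no depth.
- r.camera_model(name): a dict with "intrinsics" (3x3 intrinsics, pixels), "k1" (the pictures are not rectified: a ray, as slopes to the right and down, at radius r is drawn at 1 + k1 r^2 times it, then the intrinsics apply), "T" (4x4, takes a point from camera to world coordinates). Camera axes: x right, y up, looking along -z (the intrinsics and any distortion apply to the point x, -y, -z); pixel columns grow to the right and rows downward; lengths in mm; the calibration is good to about 2 mm. A picture is of the moment at which its call begins. camera_model takes no time and is no camera call.
A pose or a line that the arm cannot do raises r.IKError and nothing moves.
- r.hand_in(): hands the job in; it is judged then, once.
Trained networks look in the newest picture that a camera, given by its name, has taken for a name from the list of things; names that differ only in an ending like _2 or _b are one class to them, and where a whole thing is asked for, a point or a joint stands for the part that bears it (a point fixed in the world has none). Each returns a list of dicts, best first, with "confidence" (0 to 1); they miss things now and then, are a little off and sometimes report something else, mostly with a low value. They report only what shows in the picture. A call takes as long as a camera call. They do not tell look-alikes from the thing itself.
- r.cut_out(camera, label): "region" (420x560 bool, what is visible of it) and "point" ([row, column] in pixels, amid what is visible of it).
Readings, each from a call of its own:
- r.get_time_s(): time.
- r.get_qpos(): joint angles.
- r.get_joint_velocities(): joint speeds.
- r.get_joint_torque(): joint torques, N m.
- r.get_tcp_pos(): TCP position.
- r.get_orientation(): TCP orientation.
- r.get_force(): force on the tool from outside, world axes, zero at the start.
- r.get_ft_torque(): the same for the moment, N m.
- r.get_gripper_width(): finger opening in mm.
- r.get_grip_force(): force on a finger pad.
Only numpy, scipy, OpenCV 4.12 (cv2) and the standard library are available. Lean on these libraries where they do the work, as an engineer would, in place of code of your own. Each camera call takes 0.05 s, during which the arm holds its last target. There are 200 camera calls.

### The job

The board to be tested is already clipped in the shielded test box: slide the box's hatch fully shut, and only then take the narrow-bladed field probe out of the rack and pass its blade straight down through the slot in the hatch without forcing it. Finish holding the probe still and upright in the gripper, with at least half of its blade below the hatch's top and its black grip hanging clear above the hatch, not let down onto it; the hatch stays shut, and the wide probe and everything else on the bench stay where they are.

Things in the scene. Friction and masses are not known exactly. Their poses are not given: they have to be found in the camera images.
- shield_box: Shielded test box, grey metal, fixed to the bench: 150 x 150 mm, walls 120 mm high, open at the top under the hatch. Origin: centre of its underside; z up, its x axis is the direction in which the hatch opens (roughly away from the robot). Rails along both sides (y = +-80 mm) reach 132 mm. Inside, a circuit board with parts up to 24 mm above the bench.
- hatch (a joint): Sliding hatch of the test box, a 148 x 148 x 10 mm aluminium plate on top of the walls, top face 130 mm above the bench. Value in m: 0 fully shut (plate right over the box, against a stop), growing to 0.10 as it slides open along the box's +x. Sliding friction about 6 N; it stays where it is left. Starts 50 to 90 mm open.
- slot (a point): Centre of the slot's mouth, in the hatch's top face at the middle of the plate; moves with the hatch (shut: right above the box's origin), same axes as the box. The slot goes right through the 10 mm plate: 12 mm along x by 38 mm along y, with small chamfers at the mouth.
- hatch_bar (a point): Middle of the top edge of the hatch's black grip bar; moves with the hatch, same axes as the box. The bar is 12 mm thick along x, 60 mm long along y, and stands 30 mm above the hatch, 56 mm to the -x side of the slot.
- rack: Wooden probe rack, fixed to the bench: 120 (x) x 90 (y) x 50 mm, with two equal pockets 13 mm (x) by 61 mm (y), 40 mm deep, at x = -29 and +29 mm. Origin: centre of its underside, z up. The two probes stand in the pockets, either one in either pocket, turned as the rack is.
- narrow_probe: The probe to use: flat grey blade 10 mm thick (x), 36 wide (y), 90 long (z); on it a black grip 18 (x) x 32 (y) x 45 mm high, with a brass stub on top up to 145 mm. About 0.12 kg. Origin: centre of the blade's lower end, z up. Stands upright in the rack, lower end 10 mm above the bench. The step under the grip (90 mm up) is too thick for the slot.
- narrow_probe_tip (a point): Centre of the narrow probe's lower end (same point as its origin).
- wide_probe: The other probe in the rack, not to be used: the same grip, but its blade is 56 mm wide (too wide for the slot). Origin and axes as for the narrow probe.
- solder_spool: Bystander: metal solder spool, 48 mm across, 38 mm high, upright. Origin: centre of its underside.
- flux_bottle: Bystander: amber bottle, 48 mm across, 105 mm high. Origin: centre of its underside.
- screwdriver: Bystander: screwdriver lying along its own x, handle to -x, about 200 mm long. Origin: about its middle, on the bench.
- screw_dish: Bystander: shallow steel dish, 70 mm across, 22 mm high. Origin: centre of its underside.
- multimeter: Bystander: black multimeter lying flat, 150 (x) x 75 x 40 mm. Origin: centre of its underside.
- notebook: Bystander: notebook lying flat, 200 (x) x 140 x 10 mm. Origin: centre of its underside.
There are look-alikes about, which are no part of the job. Leave any pink or purple look-alike of the narrow_probe alone.

How it is judged:
By the outcome, as a careful person would: the job done as asked, in the order asked, and still so for the second after the job is handed in, while the arm keeps its last pose, push and grip.
It also fails if it takes over 58 s, if anything falls off the work surface, if the arm or the gripper's body presses on something with over 40 N, if the wrist force passes 120 N, or if a joint passes its speed limit or range.

## Working session

There is one attempt and no reset: what is moved stays moved. The work goes in short steps, each a Python script; the robot and the scene stay as the last script left them, time stands still between calls to the robot, and variables do not carry over. Pictures are saved under pics/ and viewed, at most 13 in all, crops included, and the job is handed in when it is done.

```bash
mkdir -p pics; ls
python3 - <<'E'
from station import r
import cv2,numpy as np
for c in("scene","top"):
    im=r.read_camera(c); cv2.imwrite(f"pics/{c}0.png",im[:,:,::-1])
    m=r.camera_model(c); print(c,np.round(m["intrinsics"],1).tolist(),m["k1"],np.round(m["T"],3).tolist())
    for l in("shield_box","hatch","slot","hatch_bar","rack","narrow_probe","wide_probe"):
        print(l,[(round(d["confidence"],2),np.round(d["point"]).tolist(),int(d["region"].sum())) for d in r.cut_out(c,l)])
print(r.get_time_s())
E
```

```text
pics
scene [[457.7, 0.0, 287.5], [0.0, 457.7, 211.1], [0.0, 0.0, 1.0]] -0.01333967534704678 [[0.792, -0.426, 0.438, 1101.883], [0.611, 0.564, -0.556, -752.137], [-0.01, 0.708, 0.706, 1069.907], [0.0, 0.0, 0.0, 1.0]]
shield_box [(0.6, [198.0, 343.0], 4346)]
hatch [(0.3, [198.0, 339.0], 4398)]
slot [(0.88, [198.0, 363.0], 1727)]
hatch_bar [(0.97, [195.0, 364.0], 1824)]
rack [(0.68, [287.0, 266.0], 1207), (0.65, [195.0, 364.0], 1766)]
narrow_probe [(0.73, [287.0, 222.0], 464), (0.71, [257.0, 306.0], 404), (0.62, [246.0, 239.0], 282), (0.42, [263.0, 193.0], 353)]
wide_probe [(0.75, [276.0, 274.0], 405)]
top [[460.0, 0.0, 267.5], [0.0, 460.0, 210.7], [0.0, 0.0, 1.0]] -0.12603141782737262 [[-0.008, 0.992, -0.127, 359.665], [-1.0, -0.007, 0.002, -26.785], [0.001, 0.127, 0.992, 1490.373], [0.0, 0.0, 0.0, 1.0]]
shield_box [(0.69, [191.0, 197.0], 4391)]
hatch [(0.88, [173.0, 198.0], 2317)]
slot [(0.85, [174.0, 197.0], 2288)]
hatch_bar [(0.57, [174.0, 197.0], 2323)]
rack [(0.66, [198.0, 313.0], 839), (0.34, [190.0, 198.0], 4368)]
narrow_probe [(0.62, [181.0, 284.0], 139), (0.52, [220.0, 354.0], 142), (0.48, [205.0, 322.0], 121)]
wide_probe [(0.49, [186.0, 321.0], 172), (0.34, [270.0, 210.0], 310)]
0.8
```

```bash
cd pics; python3 -c "
import cv2
for c in('scene','top'):
    cv2.imwrite(c+'0b.png',cv2.resize(cv2.imread(c+'0.png'),(800,600),interpolation=cv2.INTER_CUBIC))"
```

```text
(no output)
```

View pics/scene0b.png

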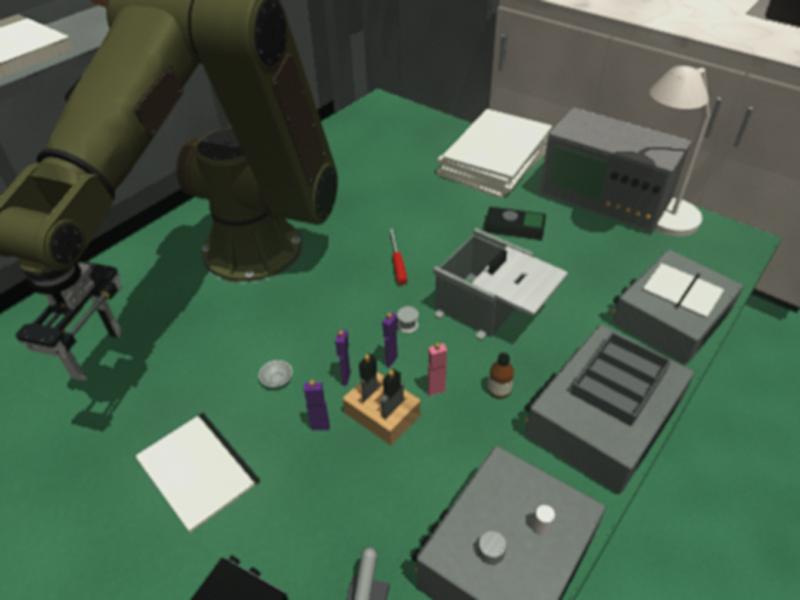

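View pics/top0b.png

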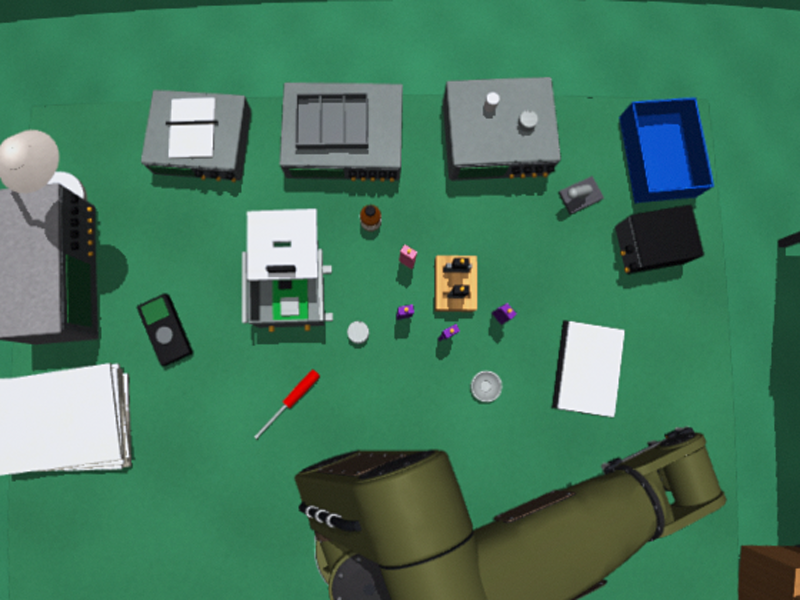

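The scene view (800 px scale) shows the box at (500,280) with its hatch open to the far side. The rack is at (382,405) with two black-gripped probes at (368,375) and (392,392). Purple look-alikes stand at (343,357), (390,340) and (316,405), with a pink one at (437,368), all outside the rack. The top view agrees: box (283,270), slot (282,244), bar (281,268), rack (456,283), and rack probes at (457,265) and (458,291).

The narrow probe must be one of the two in the rack, so I'll enlarge both.

```bash
cat > h.py <<'E'
import numpy as np, cv2
from station import r
def proj(c,P):
    m=r.camera_model(c); T=np.array(m["T"]); K=np.array(m["intrinsics"])
    p=(np.atleast_2d(P)-T[:3,3])@T[:3,:3]; s=np.c_[p[:,0],-p[:,1]]/-p[:,2:]
    s=s*(1+m["k1"]*(s**2).sum(1,keepdims=True))
    return s@K[:2,:2].T+K[:2,2]          # col,row
def unproj(c,uv,z):
    m=r.camera_model(c); T=np.array(m["T"]); K=np.array(m["intrinsics"])
    d=(np.array(uv,float)-K[:2,2])/K[0,0]; s=d.copy()
    for _ in range(20): s=d/(1+m["k1"]*(s@s))
    v=T[:3,:3]@np.array([s[0],-s[1],-1]); return T[:3,3]+v*(z-T[2,3])/v[2]
def pose(x,y,yaw,P):
    c,s=np.cos(yaw),np.sin(yaw); P=np.atleast_2d(P).astype(float)
    return P@np.array([[c,s,0],[-s,c,0],[0,0,1]])+[x,y,0]
def down(yaw_y):   # tool down; yaw_y = world angle of tool x axis
    return [0.0,np.cos(yaw_y/2),np.sin(yaw_y/2),0.0]
E
python3 - <<'E'
import cv2,numpy as np
def panel(f,c0,r0,w,h,s,tick=10):
    im=cv2.resize(cv2.imread(f)[r0:r0+h,c0:c0+w],None,fx=s,fy=s,interpolation=cv2.INTER_CUBIC)
    for c in range(c0-c0%tick+tick,c0+w,tick):
        cv2.line(im,((c-c0)*s,0),((c-c0)*s,5),(0,255,255),1);cv2.putText(im,str(c),((c-c0)*s-9,16),0,.33,(0,255,255),1)
    for q in range(r0-r0%tick+tick,r0+h,tick):
        cv2.line(im,(0,(q-r0)*s),(5,(q-r0)*s),(0,255,255),1);cv2.putText(im,str(q),(6,(q-r0)*s+4),0,.33,(0,255,255),1)
    return im
def comp(a,b,o):
    z=np.zeros((600,800,3),np.uint8); z[:a.shape[0],:a.shape[1]]=a; z[:b.shape[0],-b.shape[1]:]=b; cv2.imwrite(o,z)
comp(panel('pics/top0.png',166,140,70,95,6),panel('pics/top0.png',298,172,44,52,8),'pics/A.png')
comp(panel('pics/scene0.png',300,158,100,82,4),panel('pics/scene0.png',237,240,62,72,6),'pics/B.png')
E
```

```text
(no output)
```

View pics/A.png

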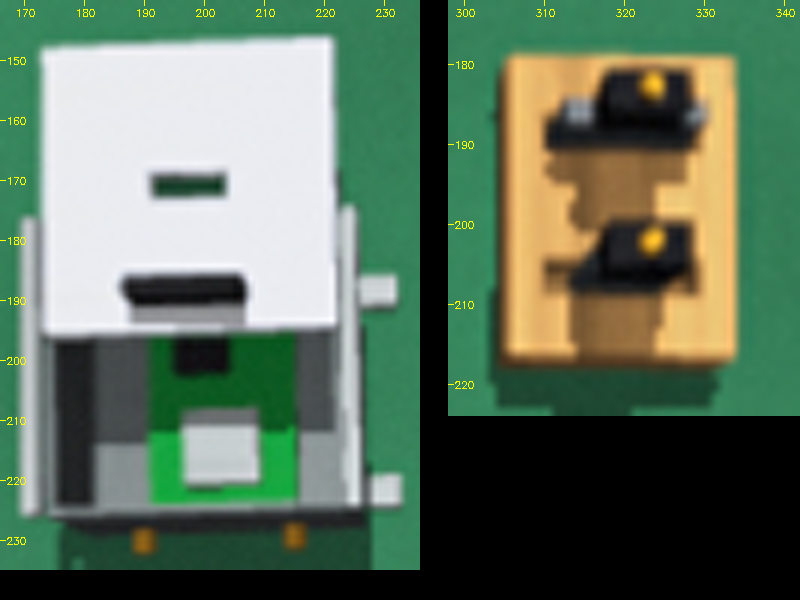

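View pics/B.png

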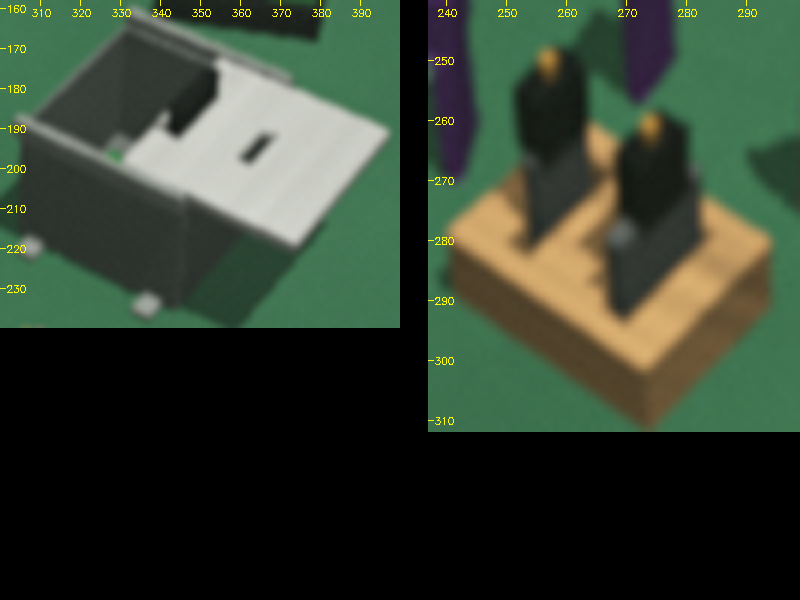

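In the crops, the farther rack probe, at top (323,187) and scene (275,275), shows grey blade shoulders on both sides of its grip, so it is the wide one. The nearer probe, at top (322,205) and scene (257,262), has a blade about as wide as its grip. That makes it the narrow probe, and it isn't pink or purple. The hatch is open, with the slot at top (197.2,170.8) and the bar at about (197,188).

Next I'll fit the poses.

Run:
```python
from h import *
from scipy.optimize import least_squares
def fit(obs,x0):
    def f(q): return np.concatenate([(proj(c,pose(*q,P))-uv).ravel() for c,P,uv in obs])
    s=least_squares(f,x0,loss="soft_l1"); return s.x,np.round(f(s.x).reshape(-1,2),1).tolist()
H=74
hatch=[("top",[H,H,130],(173,148.2)),("top",[H,-H,130],(221.2,146.5)),("top",[-H,-H,130],(221.8,194)),("top",[-H,H,130],(173.5,195.6)),("top",[0,0,130],(197.2,170.8)),
("scene",[H,H,130],(397,191)),("scene",[H,-H,130],(374.5,219.5)),("scene",[0,0,130],(364.5,195))]
rack=[("top",[60,45,50],(305.2,179)),("top",[60,-45,50],(333.7,179)),("top",[-60,-45,50],(333.7,216.6)),("top",[-60,45,50],(305.4,216.4)),
("scene",[-60,-45,50],(241,279)),("scene",[60,-45,50],(273.5,302)),("scene",[60,45,50],(294,280.5))]
for n,o in(("hatch",hatch),("rack",rack)):
    u=unproj("top",o[0][2],o[0][1][2])
    for cams in(("top",),("scene",),("top","scene")):
        print(n,cams,*fit([k for k in o if k[0] in cams],[u[0]-70,u[1]-60,0]))
# narrow probe stub top (z=155) as check
print(unproj("top",(323.5,202),155),unproj("scene",(257,249),155)); print(unproj("top",(323.5,182.5),155),unproj("scene",(274,260),155))
# front wall / opening
print("front wall",unproj("top",(175,225.5),120),unproj("top",(225,224),120))
for l,z in(("solder_spool",38),("flux_bottle",105)):
    d=r.cut_out("top",l); print(l,[(k["confidence"],unproj("top",k["point"][::-1],z)) for k in d[:2]])
for p,z in(((284,181),145),((284,217),145),((315,232),145),((355,219),145)): print("lookalike",unproj("top",p,z))
```

```text
hatch ('top',) [6.56687112e+02 1.82736466e+02 2.51622701e-02] [[0.0, -0.2], [0.0, -0.2], [0.3, 0.1], [-0.4, 0.2], [0.1, 0.0]]
hatch ('scene',) [6.60402678e+02 1.81218069e+02 4.00104256e-02] [[0.4, -0.2], [0.0, 0.1], [-0.4, 0.0]]
hatch ('top', 'scene') [6.57929137e+02 1.82686229e+02 2.83225587e-02] [[-0.0, -0.5], [-0.0, -0.7], [0.4, -0.3], [-0.3, -0.1], [0.1, -0.4], [0.0, -0.5], [-0.9, -0.5], [-0.9, -0.6]]
rack ('top',) [ 5.84235021e+02 -1.94490630e+02 -1.65418489e-02] [[0.1, -0.1], [-0.3, 0.2], [0.1, -0.1], [0.0, -0.1]]
rack ('scene',) [ 5.87813611e+02 -1.93118464e+02 -2.81706285e-02] [[-0.7, -0.1], [-0.0, 0.1], [0.8, -0.1]]
rack ('top', 'scene') [ 5.85658764e+02 -1.94030823e+02 -1.64521200e-02] [[-0.0, -0.5], [-0.4, -0.2], [-0.0, -0.5], [-0.1, -0.5], [-1.5, 0.0], [-0.6, -0.2], [-0.0, -0.5]]
[ 554.83508267 -193.69401686  155.        ] [ 556.06410349 -190.84810106  155.        ]
[ 613.1100806  -195.10881458  155.        ] [ 614.62422769 -192.64389356  155.        ]
front wall [491.99320368 249.50234142 120.        ] [495.55166096  98.68393087 120.        ]
solder_spool [(0.61, array([483.39394787,  26.83309695,  38.        ])), (0.18, array([ 574.04012899, -184.30585081,   38.        ]))]
flux_bottle [(0.74, array([721.15007961,  -9.01187379, 105.        ])), (0.26, array([350.02696241, 141.79292412, 105.        ]))]
lookalike [620.27979932 -78.66260057 145.        ]
lookalike [512.50373354 -77.33013714 145.        ]
lookalike [ 467.47104985 -167.88360208  145.        ]
lookalike [ 504.89130672 -287.34335992  145.        ]
```

Run:
```python
from h import *
yaw=.027; s=np.array([657.5,182.5]); ux=np.array([np.cos(yaw),np.sin(yaw)])
r.move_gripper(0)
p=np.r_[s-28*ux,0]; q=down(yaw)
r.movep([300,-380,300],down(0)); print(r.get_qpos())
r.movep((p+[0,0,230]).tolist(),q)
print(r.move_l((p+[0,0,141]).tolist(),120,until_force=10),r.get_tcp_pos(),r.get_force(),r.get_qpos())
print(r.move_l((p+[0,0,141]-np.r_[118*ux,0]).tolist(),40,until_force=18),r.get_tcp_pos(),r.get_force())
r.dwell(.2);print(r.get_tcp_pos(),r.get_force(),r.get_time_s())
cv2.imwrite("pics/s1.png",r.read_camera("scene")[140:250,270:420,::-1].repeat(5,0).repeat(5,1))
```

```text
[-9.78955433e-01  8.53816869e-02  1.49893348e+00 -1.47462435e-04
  1.55823012e+00  5.90674421e-01]
False [629.91404359 181.76622848 141.94902606] [-0.33016351  0.18495228 -0.19455393] [ 2.25074046e-01  5.64966747e-01  1.23103826e+00 -5.69437816e-06
  1.34419450e+00  1.76896413e+00]
False [511.59654058 178.5676829  140.95815792] [0.01894978 0.87356607 0.538517  ]
[511.58785189 178.53442248 140.9977408 ] [-0.64899707  0.83783601  0.94739209] 9.6417
```

View pics/s1.png

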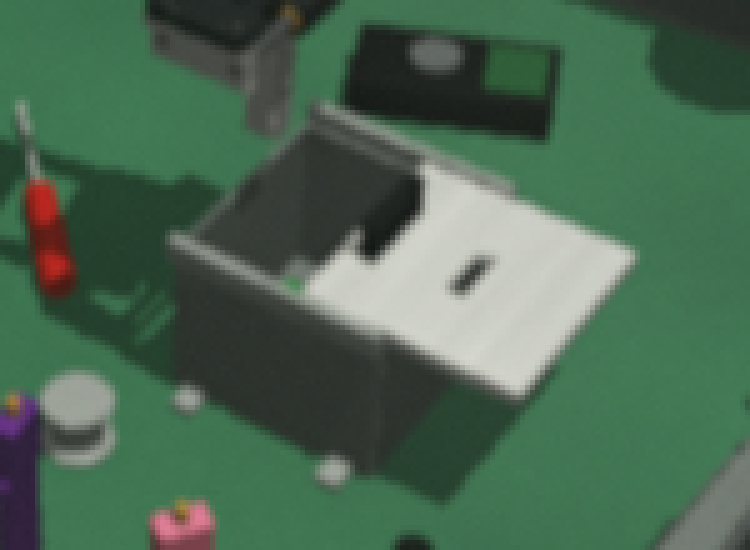

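The hatch didn't move: the push met no force and the bar is still at its old place. The finger shows at crop (270,130), outside the box near its far rail. I'll check the gripper state and where the TCP projects.

Run:
```python
from h import *
t=r.get_tcp_pos(); print(t,r.get_orientation(),r.get_gripper_width(),r.get_qpos(),proj("scene",t),proj("top",t))
a=r.read_camera("scene")[90:250,230:430,::-1];b=r.read_camera("top")[120:260,140:260,::-1]
a=cv2.resize(a,None,fx=2.2,fy=2.2,interpolation=2);b=cv2.resize(b,None,fx=2.8,fy=2.8,interpolation=2)
z=np.zeros((420,800,3),np.uint8);z[:a.shape[0],:a.shape[1]]=a;z[:b.shape[0],-b.shape[1]:]=b;cv2.imwrite("pics/s2.png",z)
```

```text
[511.56975105 178.55631892 141.00754369] [-6.68617668e-06  9.99909079e-01  1.34845932e-02 -7.02489278e-06] 0.16508015074538857 [2.68207170e-01 3.15033604e-01 1.59083672e+00 1.74515827e-05
 1.23573255e+00 1.81202775e+00] [[322.89197643 173.37791481]] [[197.46235889 218.09480858]]
```

View pics/s2.png

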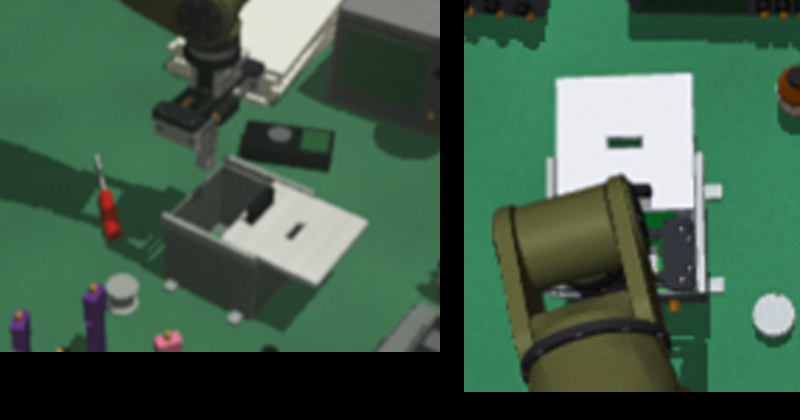

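Run:
```python
from h import *
q0=np.array([213.057,-507.046,178.346])
# start: fingers open 94 along tool y; tool yaw = q1-q6 style
for z in(178,198,208,218): print(z,proj("scene",[[213,-507,z]]),proj("top",[[213,-507,z]]))
print(proj("scene",pose(511.6,178.6,.027,[[0,0,z] for z in(141,160,175,190)])))
print(proj("top",pose(511.6,178.6,.027,[[0,-88,z] for z in(235,265,300)])))
a=cv2.imread("pics/scene0.png")[170:300,0:120];a=cv2.resize(a,None,fx=4.5,fy=4.5,interpolation=2);cv2.imwrite("pics/s3.png",a)
```

```text
178 [[ 72.41634512 256.52777031]] [[435.35752883 318.37530567]]
198 [[ 69.68330328 251.42778733]] [[437.87953707 319.09156768]]
208 [[ 68.29173166 248.8303094 ]] [[439.16841682 319.45736732]]
218 [[ 66.88305533 246.20039466]] [[440.47641511 319.82842045]]
[[322.90777208 173.3763025 ]
 [323.17823434 168.68157684]
 [323.3953143  164.91229193]
 [323.61560744 161.08614137]]
[[224.14212769 213.21847615]
 [223.10624499 211.86428221]
 [221.83315273 210.19970481]]
```

View pics/s3.png

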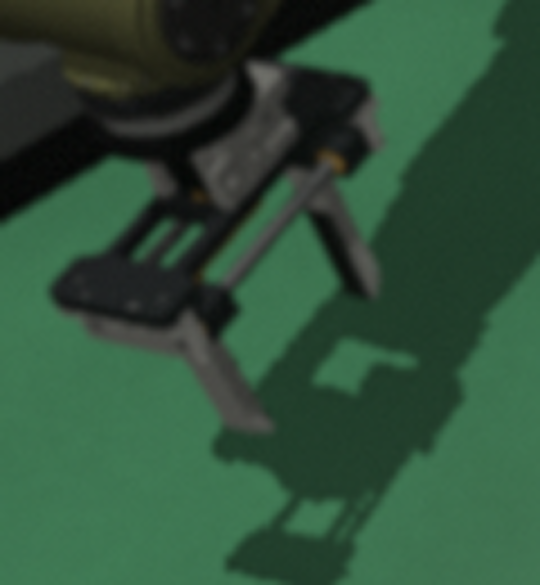

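The picture shows the fingertips about 7 px above where the TCP projects, both at the start and now. So the real tips ride about 30 mm above the reported TCP and passed over the 160 mm bar. A gentle touch on the hatch will measure the offset.

Run:
```python
from h import *
yaw=.027; s=np.array([657.5,182.5]); ux=np.array([np.cos(yaw),np.sin(yaw)])
p=np.r_[s-26*ux,0]
r.move_l([511.6,178.6,165],100)
r.move_l((p+[0,0,165]).tolist(),150)
r.move_l((p+[0,0,138]).tolist(),80,until_force=6)
print(r.move_l((p+[0,0,90]).tolist(),20,until_force=5),r.get_tcp_pos(),r.get_force(),r.get_time_s())
```

```text
True [631.55685361 181.81740393 103.19468157] [-0.95190027  0.61699405  6.37763698] 13.2167
```

Contact came at a reported 103.2, where the hatch top is at 130, so the real tips are about 27 mm above the reported TCP. I'll lift 9 mm and push.

Run:
```python
from h import *
yaw=.027; ux=np.array([np.cos(yaw),np.sin(yaw),0])
p=np.array(r.get_tcp_pos()); p[2]=112
r.move_l(p.tolist(),50); 
print(r.move_l((p-20*ux).tolist(),30,until_force=3),r.get_tcp_pos(),r.get_force())
p=np.array(r.get_tcp_pos());p[2]=112
print(r.move_l((p-110*ux).tolist(),40,until_force=18),r.get_tcp_pos(),r.get_force())
r.dwell(.2);print(r.get_tcp_pos(),r.get_force(),r.get_time_s())
a=r.read_camera("scene")[130:250,250:410,::-1]
cv2.imwrite("pics/s4.png",cv2.resize(a,None,fx=5,fy=5,interpolation=2))
```

```text
True [617.58213601 181.42522662 111.55932145] [ 0.27680851 -0.24026631  0.63789162]
True [528.83627021 179.01288829 111.59906522] [ 5.85982949  0.52669381 -1.91420164]
[528.77630932 178.99550471 111.5800583 ] [5.45847045 0.42942229 1.36397082] 16.2417
```

View pics/s4.png

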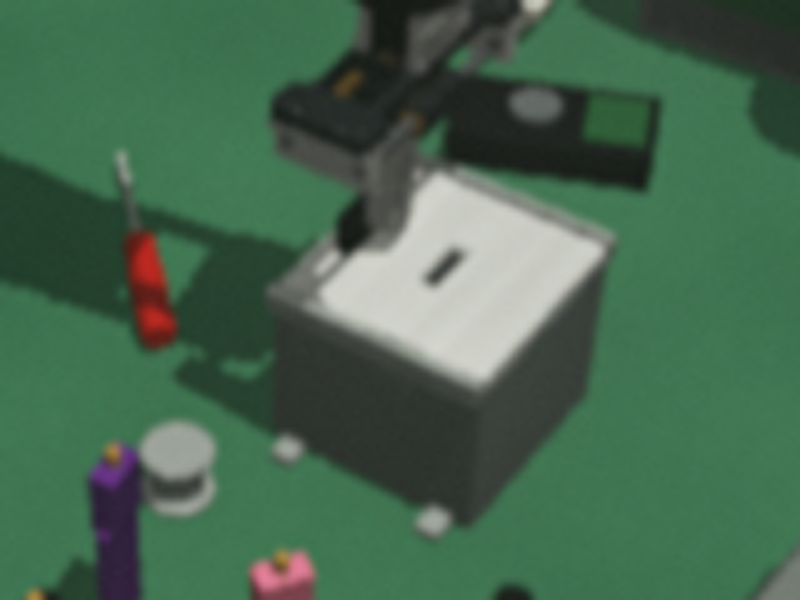

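The hatch is now shut: it moved 88.8 mm and hit the stop, and its plate fills the rails with the slot at crop (445,265). I'll retreat, confirm the hatch and slot from above, and hover over the narrow probe.

Run:
```python
from h import *
p=np.array(r.get_tcp_pos()); r.move_l((p+[4,0,0]).tolist(),60); r.move_l((p+[4,0,120]).tolist(),200)
q=down(np.pi/2-.018)
r.movep([556,-193,230],q); r.move_gripper(40)
print(r.get_qpos(),r.get_gripper_width(),r.get_tcp_pos(),r.get_time_s())
im=r.read_camera("top")[:,:,::-1]; sc=r.read_camera("scene")[:,:,::-1]
cv2.imwrite("pics/top5.png",im);cv2.imwrite("pics/scene5.png",sc)
a=cv2.resize(im[155:235,160:240],None,fx=5,fy=5,interpolation=2); b=cv2.resize(sc[170:300,220:320],None,fx=4,fy=4,interpolation=2)
z=np.zeros((600,800,3),np.uint8);z[:400,:400]=a;z[:520,400:]=b
cv2.imwrite("pics/s5.png",z)
# slot centroids: dark blob in white plate
for c,I,(c0,r0,c1,r1) in(("top",im,(185,185,212,206)),("scene",sc,(328,174,352,196))):
    g=cv2.cvtColor(I,cv2.COLOR_BGR2GRAY)[r0:r1,c0:c1].astype(float); b=np.percentile(g,80); w=np.clip(b-g-15,0,None)
    # keep blob nearest the predicted place
    u=proj(c,[570,180.1,130])[0]; yy,xx=np.mgrid[r0:r1,c0:c1]; w[np.hypot(xx-u[0],yy-u[1])>9]=0
    m=(np.sum(w*xx)/w.sum(),np.sum(w*yy)/w.sum()); print(c,u,m,unproj(c,m,129))
```

```text
[-3.96354746e-01  3.54894266e-01  1.32925944e+00  2.33300021e-05
  1.45748168e+00 -3.78344602e-01] 39.90208439441589 [ 555.9888535  -192.99959824  229.97387181] 19.95
top [197.73213522 199.14472267] (np.float64(197.52594989811817), np.float64(199.6449718326741)) [568.64080994 180.85536429 129.        ]
scene [338.61475369 183.20625054] (np.float64(338.3701676359904), np.float64(182.97639411563463)) [568.24156376 181.53793453 129.        ]
```

View pics/s5.png

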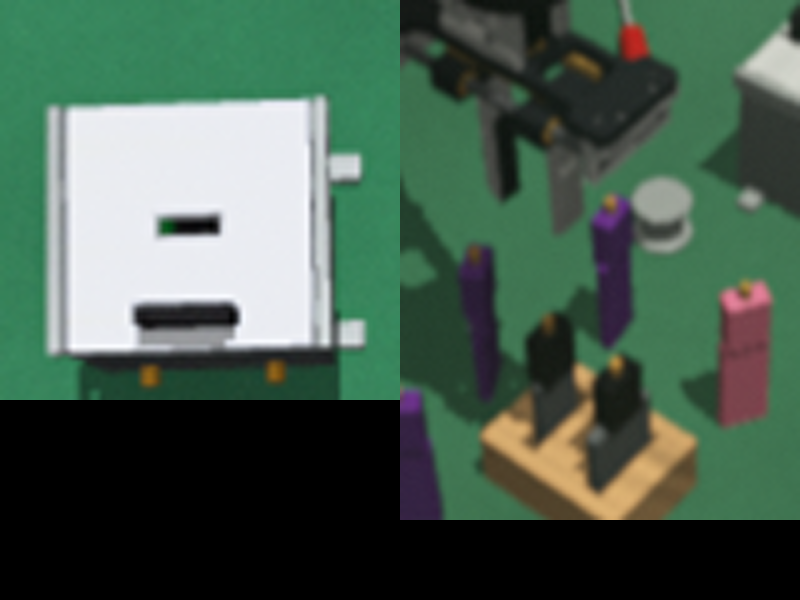

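The hatch is shut, with the slot at (569,181). The fingers hang above the rack, and the narrow probe is at crop (552,365). Now I'll grasp it and lift.

Run:
```python
from h import *
P=np.array([555.5,-193.3])
r.move_l([*P,140],150)
print(r.move_l([*P,79],60,until_force=5),r.get_tcp_pos(),r.get_force())
r.move_gripper(5); print(r.get_gripper_width(),r.get_grip_force(),r.get_force(),r.get_tcp_pos())
f=r.move_l([*P,100],40,until_force=15); print(f,r.get_force())
if not f:
    r.move_l([*P,215],150); print(r.get_gripper_width(),r.get_force(),r.get_time_s())
    s=r.read_camera("scene")[:,:,::-1];cv2.imwrite("pics/s6.png",cv2.resize(s[130:310,180:340],None,fx=3.3,fy=3.3,interpolation=2))
```

```text
False [ 555.70183875 -193.38855219   79.39898406] [-0.01259716  0.15247766  0.21284621]
17.986303552376278 29.99366283416748 [1.13277625 0.30176898 0.1395926 ] [ 555.57279138 -193.31408365   79.03090972]
False [ 1.18350391  0.10788784 -2.03869702]
17.422383747687558 [-0.61194106  0.08638703 -2.22403848] 24.0333
```

View pics/s6.png

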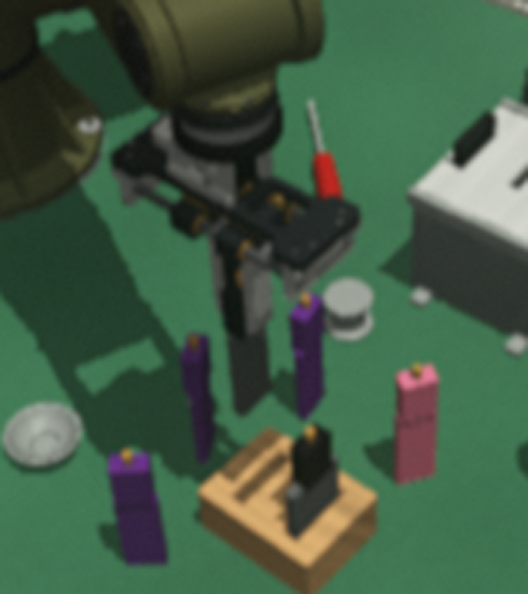

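The narrow probe is held upright and the rack's other pocket still has the wide probe. I'll carry it high to the slot, hover, and check the alignment.

Run:
```python
from h import *
P=[555.5,-193.3]; S=[569.2,181.0]; q=down(np.pi/2+.027)
r.move_l([*P,285],200); r.movep([*S,285],q); r.move_l([*S,211],120); r.dwell(.3)
print(r.get_tcp_pos(),r.get_force(),r.get_gripper_width(),r.get_time_s())
s=r.read_camera("scene")[:,:,::-1];cv2.imwrite("pics/scene7.png",s)
a=cv2.resize(s[125:215,290:390],None,fx=6,fy=6,interpolation=2)
def dot(P,col):
    u=(proj("scene",P)-[290,125])*6
    cv2.polylines(a,[u.astype(int)],True,col,1)
dot(pose(*S,.027,[[-6,-19,130],[6,-19,130],[6,19,130],[-6,19,130]]),(0,0,255))
t=pose(*S,.027,[[-5,-18,142],[5,-18,142],[5,18,142],[-5,18,142]]);dot(t,(0,255,255))
cv2.imwrite("pics/s7.png",a)
```

```text
[569.3240432  181.04345831 211.40725668] [ 0.36611069 -0.85261652 -1.9508836 ] 17.936289023392007 27.05
```

View pics/s7.png

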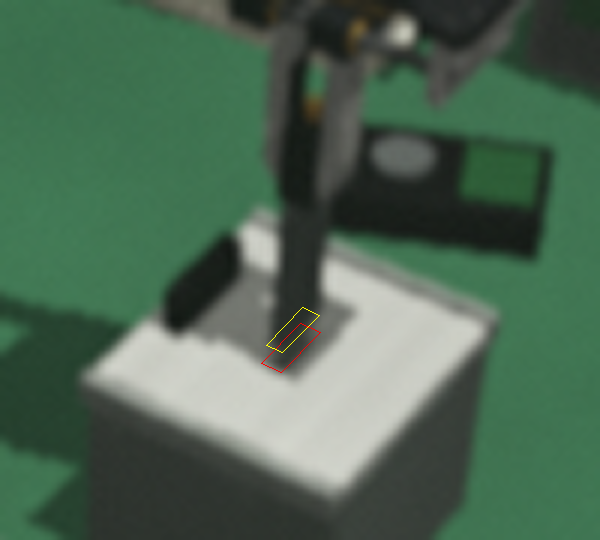

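Seen from the scene camera, the blade's end (about (293,330)) hangs over the slot (about (290,355)). I'll go down with a gentle, force-limited spiral search.

```bash
cat > ins.py <<'E'
from h import *
import sys
yaw=.027; S=np.array([569.2,181.0]); ux=np.array([np.cos(yaw),np.sin(yaw)]); uy=np.array([-ux[1],ux[0]])
offs=eval(sys.argv[1]); done=False
for dx,dy in offs:
    p=S+dx*ux+dy*uy
    z=r.get_tcp_pos()[2]; top=max(z,203)
    r.move_l([*p,top],40)
    hit=r.move_l([*p,191],25,until_force=4)
    t=r.get_tcp_pos(); print((dx,dy),hit,np.round(t,1),np.round(r.get_force(),1),np.round(r.get_ft_torque(),2),round(r.get_time_s(),1))
    if not hit or t[2]<194: done=True; break
    r.move_l([*p,t[2]+2.5],40)
print(done)
E
python3 ins.py "[(0,0),(1.2,0),(-1.2,0),(0,1.2),(0,-1.2)]"
```

```text
(0, 0) False [569.3 181.  191.2] [-0.8 -0.1 -1.3] [-0.02 -0.08  0.01] 28.3
True
```

It went in on the first try with no contact force. I'll continue down to about 56 mm deep.

Run:
```python
from h import *
p=np.array(r.get_tcp_pos())
print(r.move_l([569.2,181.0,143],30,until_force=5),r.get_tcp_pos(),r.get_force(),r.get_gripper_width())
r.dwell(.5); print(r.get_force(),r.get_ft_torque(),r.get_time_s())
s=r.read_camera("scene")[:,:,::-1]; t=r.read_camera("top")[:,:,::-1]
a=cv2.resize(s[125:225,290:390],None,fx=5,fy=5,interpolation=2); b=cv2.resize(s[225:300,225:325],None,fx=3,fy=3,interpolation=2)
z=np.zeros((500,800,3),np.uint8);z[:,:500]=a;z[:225,500:]=b;cv2.imwrite("pics/s8.png",z)
```

```text
False [569.26947697 181.00960439 143.16660533] [-0.91941982  0.49837628 -1.8414348 ] 17.839893378564366
[-0.44822794 -0.80883222 -1.28265991] [-0.00777935 -0.09975514 -0.00354845] 30.5583
```

View pics/s8.png

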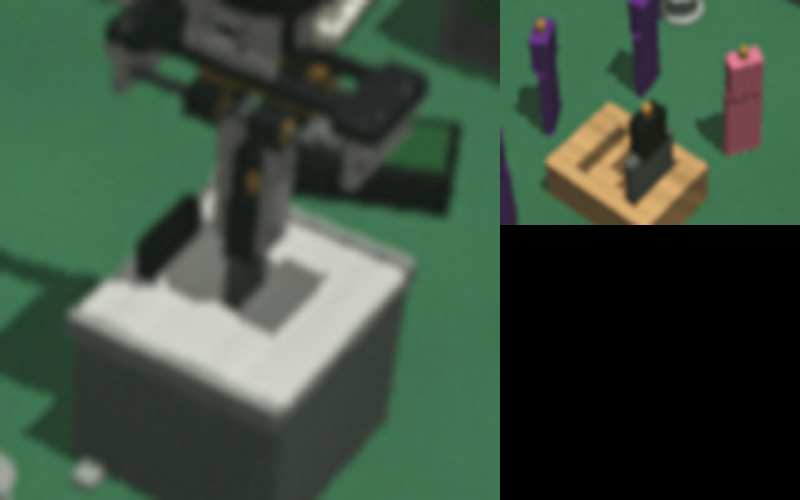

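The blade is through the slot with the black grip clear above it at crop (245,255). The hatch is still shut, and the wide probe and look-alikes haven't moved. Handing in.

```bash
python3 -c "
from station import r
print(r.hand_in())"
```

```text
the job is handed in; nothing more can be done
None
```

The job is handed in at about 31 s: the hatch was slid shut first, and the narrow probe is held still and upright about 56 mm down through the slot, its grip clear above the hatch and no resistance felt going in.

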